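# Wipe the chips off the carving board

## Robot

A 6-joint arm with a two-finger parallel gripper is mounted at the origin on the work surface. World frame = base frame: x ahead of the robot, y to its left, z up, the work surface at z = 0. Lengths are in mm, angles in degrees, forces in N, time in s.
With the tool pointing down it reaches from about 350 to 850 mm from the base axis. Payload 8.1 kg.
Tool frame: the origin (TCP) lies midway between the tips of the shut fingers; the grasp point (between the pads) lies hold_point_z behind it (hold_point_z is the distance from the TCP to the grasp point, in mm); z points along the fingers, x is the direction in which the jaws open and shut, and the axes are right-handed (so a half turn about z gives the same grasp; the last joint's range is limited). The gripper opens to 85 mm and grips with 20 to 120 N. Pads are 22 mm wide; open, the fingers measure 114 mm over their backs; the gripper's body (76 mm by 85 mm) begins 54 mm behind the grasp point. The pads swing forward as they close: fully open they stand 13 mm farther back than shut.
Start: joints at [-77.831, 7.471, 85.268, -0, 87.261, -4.893], TCP at [176.071, -573.589, 231.292] pointing down, gripper open.
Joint ranges: [-169.43, 169.43], [-51.17, 129.36], [1.28, 143.12], [-76.62, 256.62], [0, 156.53], [-152.29, 152.29]. Speed limits (degrees/s): [136.94, 136.94, 159.86, 180, 180, 180].

## Interface

Orientations are given as [roll, pitch, yaw] about the fixed x, y, z axes, in that order (R = Rz(yaw) Ry(pitch) Rx(roll)).
In Python, from bench import * gives the robot as it stands.
- The arm moves only by the shell command python3 -m pendant 'ROWS' [OPENING] [FORCE]. ROWS is JSON, a list that holds one entry, the list of rows, each a list of 4 numbers: the shift along the tool's x, y, z normalised to -1 to 1, where 1 is 0.02 m, then the turn about the tool's z normalised to -1 to 1, where 1 is 0.08 rad. A call has exactly 10 rows; each row shifts and turns the pose as measured when the row begins, along the tool's axes as they then stand; what a row does not reach is not made up. A row lasts 1/12 s, in which the tool goes at most 41.7 mm and 7.16 degrees, less where a joint would pass 70% of its speed; a pose out of reach is approached as far as the arm can. A call with a number of a shift or a turn outside -1 to 1 is refused whole. A call with a gripper value outside its range is refused whole. OPENING is the gripper's target within -1 to 1 (fully open at 1, half-way at 0, shut at -1), set as the call begins (- or left out, the last holds). The fingers move at their own pace and stop on an object; FORCE is the grip in N (left out, the last holds). Time passes only in rows, so rows that do not move let the fingers close, or fill a call up. It gives the time, the measured TCP pose, the force and the opening at its end, in the units of the state.
- sense(): the state, without advancing time (a new reading comes with each control period).
- snapshot(name): name is "side" or "top" or "wrist"; returns the picture (480x640x3 uint8, red, green, blue); there is no depth.
- calibration(name): a dict with "mtx" (3x3 intrinsics, pixels), "D" ([k1, k2, p1, p2, k3] as OpenCV has them; the pictures are not rectified), "world_to_cam" (4x4, takes a point from world to camera coordinates); the wrist camera has in their place "hand_eye" (4x4, takes a point from camera to tool coordinates, whose origin is the TCP and whose axes are the tool frame's). Camera axes: x right, y down, z forward; pixel columns grow to the right and rows downward; lengths in mm; the calibration is good to about 2 mm. A picture is of the moment at which its call begins: read the wrist's pose just before it. calibration takes no time and is no camera call.
- hand_in(): hands the job in, once; it reports no verdict.
The state is a dict: "time": time; "joint_pos": joint angles; "qd": joint speeds; "joint_efforts": joint torques, N m; "tool_pos": TCP position; "tcp_rot": TCP orientation; "ft_force": force on the tool from outside, world axes, zero at the start; "wrist_torque": the same for the moment, N m; "finger_gap": finger opening in mm.
Only numpy, scipy, OpenCV 4.12 (cv2) and the standard library are available. Lean on these libraries where they do the work, as an engineer would, in place of code of your own. Each camera call takes 0.05 s, during which the arm holds its last target.

## Task

Take the wooden scraper block by its upright grip and, keeping its long edge down on the carving board, wipe both loose wood chips off the board into the chip trough at the board's end, without touching the chips with the fingers. Then stand the scraper block upright on the bench top, off the board, and let go.

Things in the scene. Friction and masses are not known exactly. Their poses are not given: they have to be found in the camera images.
- board: Fixed carving board. Origin on the bench top, z up. Flat plywood surface 40 mm above it, x -140 to 100 mm, y -100 to 100 mm. At its +x end, pointing roughly left (world +y), an open dark trough: inside x 100 to 192, y -92 to 92 mm, floor 6 mm and 8 mm thick walls 30 mm above the bench (below the surface). No lip between surface and trough: chips pushed along +x drop in.
- scraper: Loose wooden block like an upside-down T, 0.22 kg, standing right of the board. Foot bar 26 mm (x) by 170 mm (y), 30 mm high; in its middle an upright grip 26 mm (x) by 44 mm (y), from 30 to 90 mm above the underside. Origin: centre of the underside, z up. Same either way round. The bench where it first stands stays free for putting it back.
- chip_a: Loose wood chip lying on the carving board's surface, 38 by 22 mm (x, y) and 14 mm thick, 12 g. Origin: centre of its underside at the start. It lies within 50 mm of the board's centre line (y = 0 of the board).
- chip_b: Loose stubby wood chip lying on the carving board's surface, 26 by 24 mm (x, y) and 16 mm thick, 11 g. Origin: centre of its underside at the start. It lies within 50 mm of the board's centre line.
Mind the look-alikes: they are no part of the job. What is shaped like the chip_a but blue or red is not meant.

How it is judged (in metres and radians):
On the way, in this order (a step that is already met when the one before it is completed fails the run):
1. the held scraper block stands on the board's work surface (its underside less than 12 mm above it) (z of scraper in the frame of board between 0.035 and 0.052 m and x of scraper in the frame of board between -0.15 and 0.11 m and y of scraper in the frame of board between -0.1 and 0.1 m and contact force between the fingers and scraper above 1 N), for 0.1 s.
2. both chips lie in the trough (x of chip_a in the frame of board between 0.098 and 0.194 m and y of chip_a in the frame of board between -0.096 and 0.096 m and z of each of chip_a, chip_b in the frame of board below 0.032 m and x of chip_b in the frame of board between 0.098 and 0.194 m and y of chip_b in the frame of board between -0.096 and 0.096 m), for 0.2 s.
At the end, for the whole second after the job is handed in: Both chips lie in the trough (centres inside its walls and at least 8 mm below the work surface), and the scraper block stands upright (within 10 degrees) directly on the bench top, not on the board or in the trough, released and at rest (all of step 2 and height (world z) of scraper between -0.01 and 0.004 m and angle between scraper's own z axis and vertical below 0.18 rad and linear speed of scraper below 0.02 m/s and contact force between the fingers and scraper below 0.1 N); the robot touches nothing.
It fails at once if a chip is touched by the gripper's fingers (contact force between the fingers and chip_a above 0.3 N or contact force between the fingers and chip_b above 0.3 N).
It also fails if it takes over 58 s, if anything falls off the work surface, if the arm or the gripper's body presses on something with over 40 N, if the wrist force passes 120 N, or if a joint passes its speed limit or range.

## Working session

There is one attempt and no reset: what is moved stays moved. The work goes in short steps, Python scripts to look and compute and a shell command to move; the robot and the scene stay as the last step left them, time stands still between calls to the robot, and variables do not carry over. Pictures are saved under pics/ and viewed, and the job is handed in when it is done.

```bash
ls; mkdir -p pics; python3 - <<'E'
from bench import *
import cv2
s=sense(); print(s)
for n in("top","side","wrist"):
    cv2.imwrite(f"pics/{n}0.png",snapshot(n)[:,:,::-1])
    print(n,calibration(n))
E
```

```text
pics
{'time': 0.0, 'joint_pos': array([-7.78305352e+01,  7.51411827e+00,  8.53279313e+01,  8.29081560e-04,
        8.72607600e+01, -4.89267541e+00]), 'qd': array([ 0.08902689,  0.02160549,  0.01578146,  0.01100601, -0.07609768,
       -0.0554883 ]), 'joint_efforts': array([ 1.78580365e-03, -5.69396138e+01, -5.00544190e+01, -2.67007053e-04,
        1.49047875e-02, -2.49053608e-05]), 'tool_pos': array([ 175.96308143, -573.06176203,  230.2676578 ]), 'tcp_rot': array([-1.79990406e+02,  1.02364251e-01, -7.29378916e+01]), 'ft_force': array([-0.43633962,  0.07156192, -0.22525867]), 'wrist_torque': array([ 0.01582126, -0.01447402, -0.03318222]), 'finger_gap': 85.28204724363493}
top {'mtx': array([[569.55018643,   0.        , 326.21081182],
       [  0.        , 569.55018643, 234.67810955],
       [  0.        ,   0.        ,   1.        ]]), 'D': array([-0.11640438,  0.        ,  0.        ,  0.        ,  0.        ]), 'world_to_cam': array([[ 1.92433993e-03, -9.99978983e-01,  6.19117753e-03,
        -9.43524433e+01],
       [-9.81961910e-01, -3.06016017e-03, -1.89054075e-01,
         5.2133
[... 689 characters left out ...]
08777e+02],
       [ 0.00000000e+00,  0.00000000e+00,  0.00000000e+00,
         1.00000000e+00]])}
wrist {'mtx': array([[355.03738275,   0.        , 319.52974652],
       [  0.        , 355.03738275, 238.72494057],
       [  0.        ,   0.        ,   1.        ]]), 'D': array([-0.05302011,  0.        ,  0.        ,  0.        ,  0.        ]), 'hand_eye': array([[ 9.99998956e-01,  2.18452004e-04, -1.42855934e-03,
         8.39041805e-01],
       [ 2.05978963e-04,  9.56872225e-01,  2.90509040e-01,
        -7.43698686e+01],
       [ 1.43041104e-03, -2.90509031e-01,  9.56871181e-01,
        -1.42139054e+02],
       [ 0.00000000e+00,  0.00000000e+00,  0.00000000e+00,
         1.00000000e+00]])}
```

View pics/top0.png

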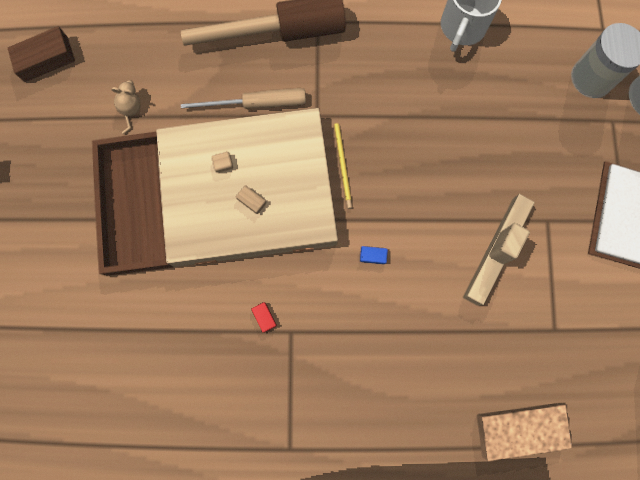

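View pics/side0.png

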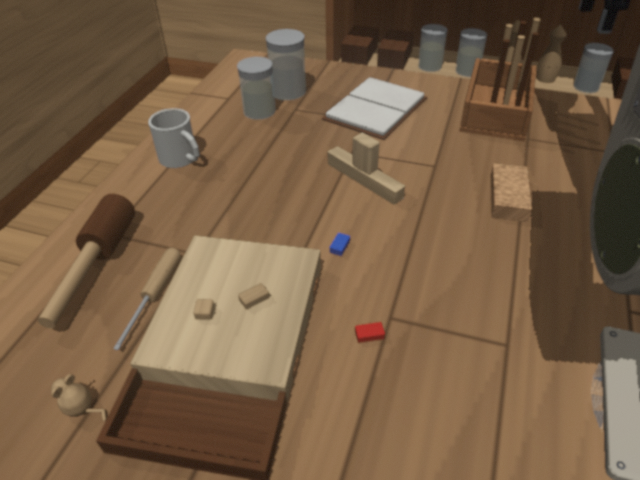

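```bash
python3 -c "
import bench
print([n for n in dir(bench) if n[0]!='_'], getattr(bench,'hold_point_z',None))"
```

```text
['PlanningError', 'calibration', 'hand_in', 'hold_point_z', 'sense', 'snapshot'] 18.700000000000003
```

```bash
cat > h.py <<'E'
import numpy as np, cv2
from bench import *
from scipy.spatial.transform import Rotation as R
def ray(name,px,s=None):
    c=calibration(name)
    u=cv2.undistortPoints(np.array([[px]],float),c['mtx'],c['D'])[0,0]
    d=np.array([u[0],u[1],1.])
    if name=='wrist':
        s=s or sense(); T=np.eye(4);T[:3,:3]=R.from_euler('xyz',s['tcp_rot'],degrees=True).as_matrix();T[:3,3]=s['tool_pos']
        M=T@c['hand_eye']
    else: M=np.linalg.inv(c['world_to_cam'])
    return M[:3,3],M[:3,:3]@d
def at(name,px,z,s=None):
    o,d=ray(name,px,s); return o+d*(z-o[2])/d[2]
def proj(name,P):
    c=calibration(name);M=c['world_to_cam']
    return cv2.projectPoints(np.array(P,float).reshape(-1,3),cv2.Rodrigues(M[:3,:3])[0],M[:3,3],c['mtx'],c['D'])[0][:,0]
E
python3 - <<'E'
import cv2
a=cv2.imread('pics/top0.png')
cv2.imwrite('pics/t_board.png',cv2.resize(a[90:290,80:360],None,fx=2.8,fy=2.8,interpolation=cv2.INTER_CUBIC))
cv2.imwrite('pics/t_scr.png',cv2.resize(a[180:320,440:560],None,fx=4,fy=4,interpolation=cv2.INTER_CUBIC))
E
```

```text
(no output)
```

View pics/t_board.png

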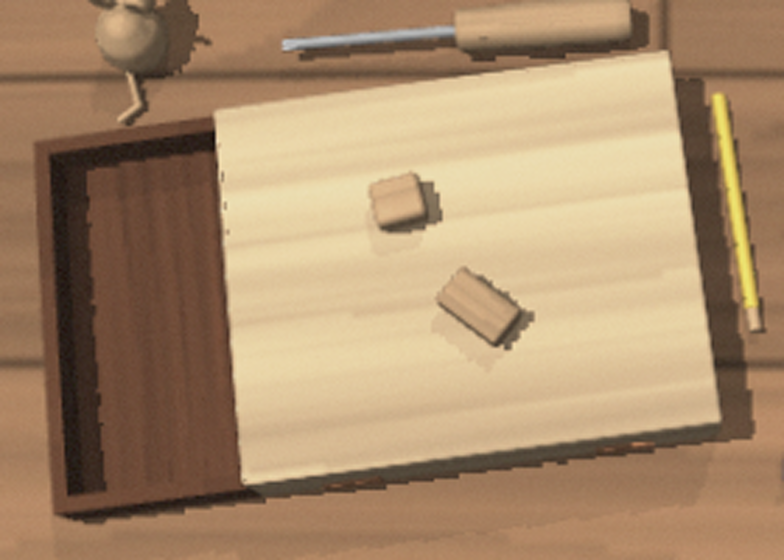

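View pics/t_scr.png

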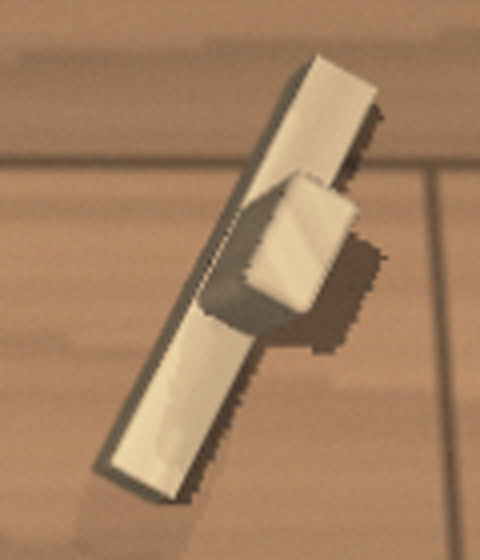

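View pics/wrist0.png

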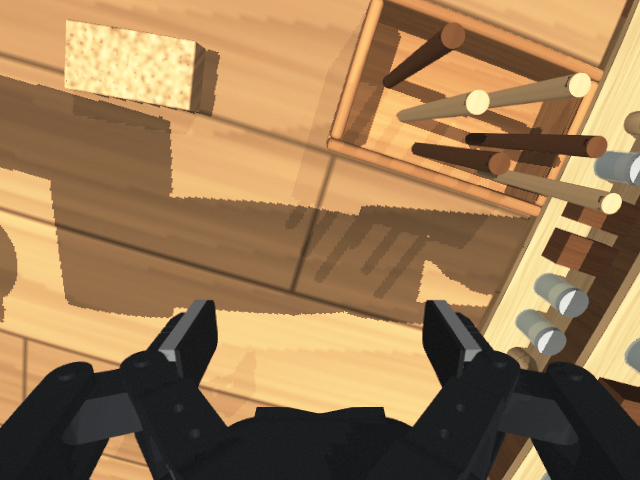

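The top view shows the board with its trough at the left, chip_b (stubby) near px (222,161), chip_a (oblong, wood-coloured) near (252,199), and the T-shaped scraper at (500,250). The blue block (374,255) and red block (263,317) have chip_a's shape but the wrong colour, and they lie off the board. The enlarged crops confirm all of this.

```bash
python3 - <<'E'
from h import *
np.set_printoptions(precision=1,suppress=True)
C=np.array([at('top',p,40) for p in [(156.8,128.6),(318.6,108.6),(337.1,240.7),(166.8,262.9)]])
print(C[:,:2]); L=lambda a,b:np.linalg.norm(a-b)
print('240:',L(C[0],C[1]),L(C[2],C[3]),'200:',L(C[1],C[2]),L(C[0],C[3]))
# fit board: model corners
def fit(m,C):
    m=np.array(m,float);C=C[:,:2];mc=m.mean(0);cc=C.mean(0)
    U,S,Vt=np.linalg.svd((m-mc).T@(C-cc)); Rr=(U@Vt).T
    if np.linalg.det(Rr)<0: Vt[1]*=-1; Rr=(U@Vt).T
    t=cc-Rr@mc; return np.degrees(np.arctan2(Rr[1,0],Rr[0,0])),t,(m@Rr.T+t-C)
# +x toward world left; y right-handed: x=+y world => y=-x world. far side (world +x) is y=-100
yw,t,r=fit([(100,-100),(-140,-100),(-140,100),(100,100)],C); print('board',yw,t,r.ravel())
F=np.array([at('top',p,30) for p in [(519.5,193.75),(534.25,203),(484,304.25),(467.5,295.75)]])
print('foot',L(F[0],F[1]),L(F[2],F[3]),L(F[1],F[2]),L(F[0],F[3]))
# order: model (x,y): long axis far-end
ys,ts,r=fit([(-13,85),(13,85),(13,-85),(-13,-85)],F);print('scr',ys,ts,r.ravel())
G=np.array([at('top',p,90) for p in [(515,223),(529.25,232),(516.5,257.75),(502,248)]])
print(fit([(-13,22),(13,22),(13,-22),(-13,-22)],G))
c,s_=np.cos(np.radians(yw)),np.sin(np.radians(yw));Rb=np.array([[c,-s_],[s_,c]])
for n,z,ps in(('a',54,[(437,303),(464,267),(523,308),(495,335)]),('b',56,[(370,190),(416,174),(424,210),(382,222)])):
    W=np.array([at('top',(u/2.8+80,v/2.8+90),z) for u,v in ps])[:,:2]
    print(n,W.mean(0),((W-t)@Rb))
E
```

```text
[[ 679.9  153.7]
 [ 710.2  -81.7]
 [ 515.1 -108.2]
 [ 483.1  127.1]]
240: 237.31895807027004 237.41409373774246 200: 196.91563001641694 198.60441835693547
board 97.60967447974534 [594.4  42.6] [ 0.4  1.2  1.9 -1.3 -1.2 -1.3 -1.   1.4]
foot 25.067913115883126 25.738264294350056 166.3862433050203 168.73776915918603
scr -119.4259661777423 [ 506.8 -341.9] [ 0.6  0.2  1.5 -1.4 -1.5  0.7 -0.6  0.5]
(np.float64(-120.85050668345676), array([ 507.4, -341.6]), array([[ 2.6,  0.3],
       [ 1.3, -3.4],
       [-2.2, -0.3],
       [-1.7,  3.3]]))
a [571.6  10.3] [[ -8.   24.1]
 [-23.1   7.5]
 [-49.9  32.1]
 [-34.7  43.9]]
b [624.7  52.6] [[ 19.5 -37.9]
 [ -4.3 -43.2]
 [ -6.5 -23.8]
 [ 14.9 -20.4]]
```

```bash
python3 -m pendant '[[[-0.31,-0.96,0,0],[-0.31,-0.96,0,0],[-0.31,-0.96,0,0],[-0.31,-0.96,0,0],[-0.31,-0.96,0,0],[-0.31,-0.96,0,0],[-0.31,-0.96,0,0],[-0.31,-0.96,0,0],[-0.31,-0.96,0,0],[-0.31,-0.96,0,0]]]' 1 40
```

```text
time: 0.98
tool_pos: [343.4, -453.1, 225.8]
tcp_rot: [179.9, 0.5, -73.4]
ft_force: [-0.5, -0.5, -0.4]
finger_gap: 85.6
```

```bash
python3 -m pendant '[[[-0.3,-0.96,0,0],[-0.3,-0.96,0,0],[-0.3,-0.96,0,0],[-0.3,-0.96,0,0],[-0.3,-0.96,0,0],[-0.3,-0.96,0,0],[-0.3,-0.96,0,0],[-0.3,-0.96,0,0],[-0.3,-0.96,0,0],[-0.3,-0.96,0,0]]]'
python3 -m pendant '[[[0,0,0,1],[0,0,0,1],[0,0,0,1],[0,0,0,1],[0,0,0,1],[0,0,0,1],[0,0,0,1],[0,0,0,1],[0,0,0,1],[0,0,0,1]]]'
```

```text
time: 1.82
tool_pos: [516.5, -332.0, 221.8]
tcp_rot: [179.7, 0.8, -73.4]
ft_force: [0.2, 0.3, -0.3]
finger_gap: 85.4
time: 2.65
tool_pos: [519.2, -325.6, 216.3]
tcp_rot: [178.7, 0.5, -120.8]
ft_force: [0.1, 0.7, -0.5]
finger_gap: 85.2
```

```bash
python3 - <<'E'
from h import *
s=sense();print(s['tool_pos'],s['tcp_rot'])
import pickle;pickle.dump(s,open('s1.pkl','wb'))
cv2.imwrite('pics/w1.png',snapshot('wrist')[:,:,::-1])
E
```

```text
[ 519.19142922 -325.59429389  216.2902011 ] [ 178.67380575    0.48574558 -120.79012891]
```

View pics/w1.png

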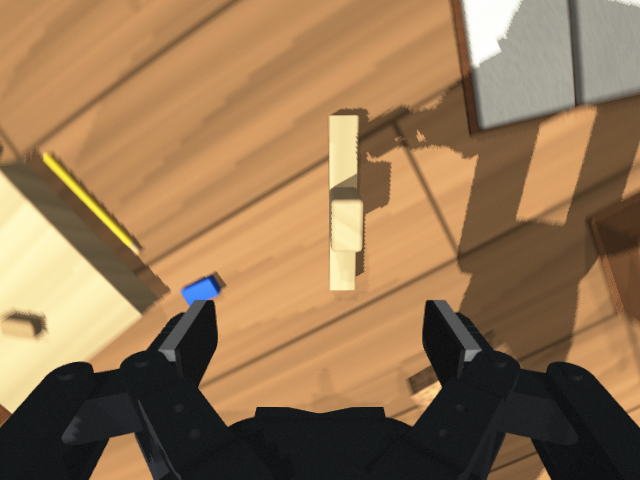

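```bash
python3 - <<'E'
from h import *
import pickle;s=pickle.load(open('s1.pkl','rb'))
np.set_printoptions(precision=1,suppress=True)
G=np.array([at('wrist',p,90,s) for p in [(332,200),(361,200),(363,251),(334,251)]])
F=np.array([at('wrist',p,30,s) for p in [(330,115),(358,115),(355,290),(330,290)]])
for A in(G,F):
    print(A.mean(0),[np.linalg.norm(A[i]-A[(i+1)%4]) for i in range(4)],[np.degrees(np.arctan2(*(A[i]-A[j])[1::-1])) for i,j in((0,3),(1,2))])
Rm=R.from_euler('xyz',s['tcp_rot'],degrees=True).as_matrix()
for c in (G.mean(0),F.mean(0),[507,-342,43]):
    print(Rm.T@(np.array([c[0],c[1],43])-s['tool_pos']))
E
```

```text
[ 509.  -343.8   90. ] [np.float64(22.146241333336878), np.float64(41.59180408862737), np.float64(23.19667352824956), np.float64(41.536288724473124)] [np.float64(-27.971582311324664), np.float64(-26.525526368512164)]
[ 508.4 -343.3   30. ] [np.float64(24.464795781498257), np.float64(168.8494769863022), np.float64(25.455504331994206), np.float64(168.87523353998952)] [np.float64(-30.288737308512818), np.float64(-29.95249386396689)]
[ 22.3  -4.6 173. ]
[ 22.3  -3.8 173.1]
[ 21.8  -1.9 173.1]
```

```bash
python3 -m pendant '[[[0.5,-0.05,0.3,0],[0.5,-0.05,0.5,0],[0.1,-0.05,0.7,0],[0,0,0.7,0],[0,0,0.7,0],[0,0,0.7,0],[0,0,0.7,0],[0,0,0.5,0],[0,0,0.3,0],[0,0,0,0]]]'
```

```text
time: 3.53
tool_pos: [501.4, -350.8, 100.6]
tcp_rot: [178.3, 0.4, -120.1]
ft_force: [-0.3, 0.5, 0.3]
finger_gap: 86.0
```

```bash
python3 -m pendant '[[[-0.25,-0.08,0,0],[-0.25,-0.08,0.3,0],[0,0,0.4,0],[0,0,0.4,0],[0,0,0.4,0],[0,0,0.4,0],[0,0,0.3,0],[0,0,0.2,0],[0,0,0.1,0],[0,0,0,0]]]'
```

```text
time: 4.37
tool_pos: [510.0, -342.8, 47.1]
tcp_rot: [178.5, 0.4, -119.9]
ft_force: [0.1, 1.6, 0.3]
finger_gap: 85.4
```

```bash
python3 -m pendant '[[[0.05,0.05,0.12,0],[0,0,0,0],[0,0,0,0],[0,0,0,0],[0,0,0,0],[0,0,0,0],[0,0,0,0],[0,0,0,0],[0,0,0,0],[0,0,0,0]]]' -1 60
```

```text
time: 5.2
tool_pos: [508.9, -343.8, 45.6]
tcp_rot: [178.6, 0.4, -119.9]
ft_force: [0.5, -0.0, -0.8]
finger_gap: 25.1
```

```bash
python3 -m pendant '[[[0,0,0,0],[0,0,0,0],[0,0,-0.2,0],[0,0,-0.4,0],[0,0,-0.5,0],[0,0,-0.5,0],[0,0,-0.5,0],[0,0,-0.5,0],[0,0,-0.5,0],[0,0,0,0]]]'
```

```text
time: 6.03
tool_pos: [510.5, -345.3, 115.6]
tcp_rot: [178.7, 0.4, -119.9]
ft_force: [0.1, -0.5, -1.6]
finger_gap: 25.6
```

```bash
python3 -m pendant '[[[0,0,-0.2,-0.6],[0,0,-0.2,-1],[0,0,-0.2,-1],[0,0,-0.2,-1],[0,0,-0.2,-1],[0,0,-0.1,-1],[0,0,0,-1],[0,0,0,-1],[0,0,0,-0.6],[0,0,0,0]]]'
```

```text
time: 6.87
tool_pos: [511.9, -346.6, 142.5]
tcp_rot: [179.4, 0.9, -80.5]
ft_force: [-0.3, 0.1, -1.2]
finger_gap: 25.4
```

```bash
python3 -m pendant '[[[-0.4,-0.2,0,0.4],[-0.85,-0.43,0,0],[-0.85,-0.43,0,0],[-0.85,-0.43,0,0],[-0.85,-0.43,0,0],[-0.85,-0.43,0,0],[-0.85,-0.43,0,0],[-0.85,-0.43,0,0],[-0.85,-0.43,0,0],[-0.85,-0.43,0,0]]]'
```

```text
time: 7.7
tool_pos: [573.2, -174.2, 144.2]
tcp_rot: [179.3, 0.8, -84.0]
ft_force: [0.7, -1.1, -1.2]
finger_gap: 25.5
```

```bash
python3 -m pendant '[[[-0.85,-0.38,0,-0.2],[-0.85,-0.38,0,0],[-0.85,-0.38,0,0],[-0.85,-0.38,0,0],[-0.8,-0.38,0,0],[-0.6,-0.2,0,0],[-0.3,-0.1,0,0],[0,0,0,0],[0,0,0,0],[0,0,0,0]]]'
```

```text
time: 8.53
tool_pos: [606.9, -59.0, 145.2]
tcp_rot: [179.3, 0.8, -83.7]
ft_force: [-0.3, -0.4, -2.0]
finger_gap: 25.0
```

```bash
python3 - <<'E'
from h import *
s=sense();print(s['tool_pos'],s['tcp_rot'])
cv2.imwrite('pics/top2.png',snapshot('top')[60:330,60:420,::-1].repeat(2,0).repeat(2,1))
cv2.imwrite('pics/side2.png',snapshot('side')[:,:,::-1])
s=sense();print(s['tool_pos'],s['tcp_rot'])
E
```

```text
[606.88958648 -59.0449477  145.24486029] [179.33210362   0.81837884 -83.72181418]
[606.84588859 -59.38635809 145.21082723] [179.33152887   0.81650642 -83.74650044]
```

View pics/top2.png

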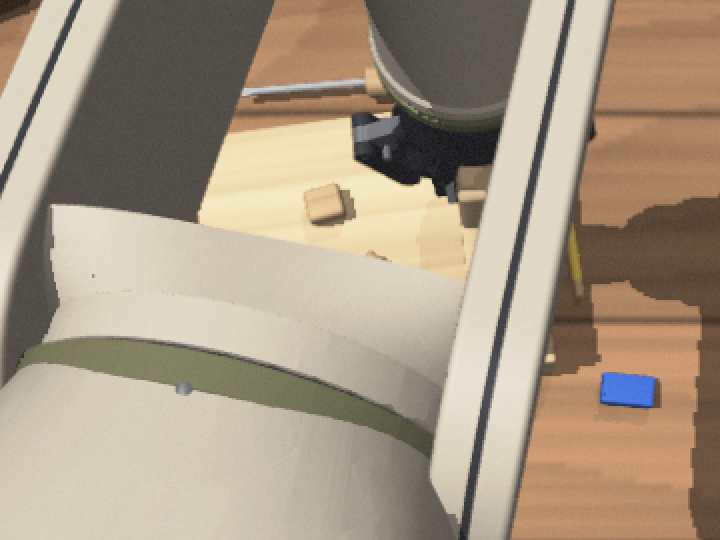

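View pics/side2.png

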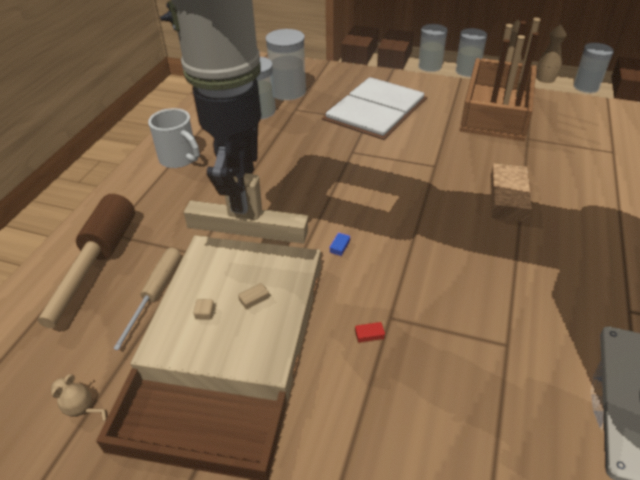

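The side view shows the scraper level in the jaws at about (245,215), behind both chips at (204,308) and (254,295). I'll lower it onto the board.

```bash
python3 -m pendant '[[[0,0,0.2,-0.28],[0,0,0.4,0],[0,0,0.5,0],[0,0,0.5,0],[0,0,0.45,0],[0,0,0.3,0],[0,0,0.2,0],[0,0,0.1,0],[0,0,0.05,0],[0,0,0,0]]]'
```

```text
time: 9.47
tool_pos: [605.5, -61.4, 86.1]
tcp_rot: [179.3, 0.8, -82.5]
ft_force: [-0.2, 0.2, -1.6]
finger_gap: 25.2
```

```bash
python3 -m pendant '[[[0,0,0.05,0],[0,0,0,0],[0,0,0,0],[0,0,0.03,0],[0,0,0,0],[0,0,0,0],[0,0,0,0],[0,0,0,0],[0,0,0,0],[0,0,0,0]]]'; python3 -c "
from h import *
cv2.imwrite('pics/side3.png',snapshot('side')[160:400,80:340,::-1].repeat(2,0).repeat(2,1))"
```

```text
time: 10.3
tool_pos: [606.3, -61.4, 85.9]
tcp_rot: [179.4, 0.8, -82.5]
ft_force: [-1.0, -0.5, 0.7]
finger_gap: 25.0
```

View pics/side3.png

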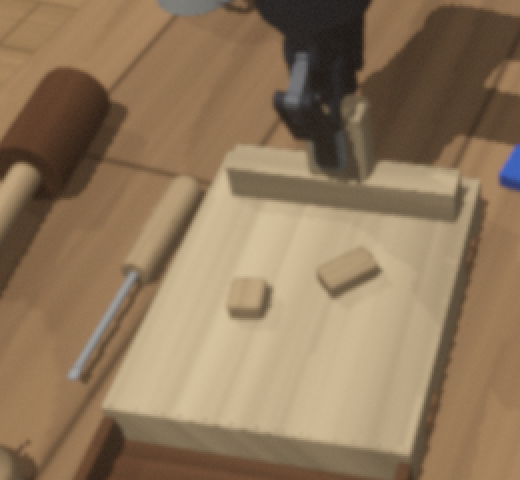

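The scraper is now down on the board behind both chips: the vertical force changed from -1.6 to +0.7 N. I'll sweep along board +x, which is tool -x.

```bash
python3 -m pendant '[[[-0.2,0,0.01,0],[-0.4,0,0.01,0],[-0.4,0,0.01,0],[-0.4,0,0.01,0],[-0.4,0,0.01,0],[-0.4,0,0.01,0],[-0.4,0,0.01,0],[-0.4,0,0.01,0],[-0.4,0,0.01,0],[-0.4,0,0.01,0]]]'
```

```text
time: 11.18
tool_pos: [596.8, 19.5, 86.1]
tcp_rot: [179.6, 0.5, -82.5]
ft_force: [-0.3, -2.5, 4.0]
finger_gap: 25.4
```

```bash
python3 -m pendant '[[[-0.4,0,0.005,0],[-0.4,0,0.005,0],[-0.4,0,0.005,0],[-0.4,0,0.005,0],[-0.4,0,0.005,0],[-0.4,0,0.005,0],[-0.4,0,0.005,0],[-0.4,0,0.005,0],[-0.4,0,0.005,0],[-0.2,0,0,0]]]';  python3 -c "
from h import *
cv2.imwrite('pics/side4.png',snapshot('side')[200:480,60:360,::-1].repeat(2,0).repeat(2,1))"
```

```text
time: 12.02
tool_pos: [585.4, 103.8, 86.1]
tcp_rot: [179.6, 0.5, -82.4]
ft_force: [1.3, -2.5, 2.9]
finger_gap: 25.2
```

View pics/side4.png

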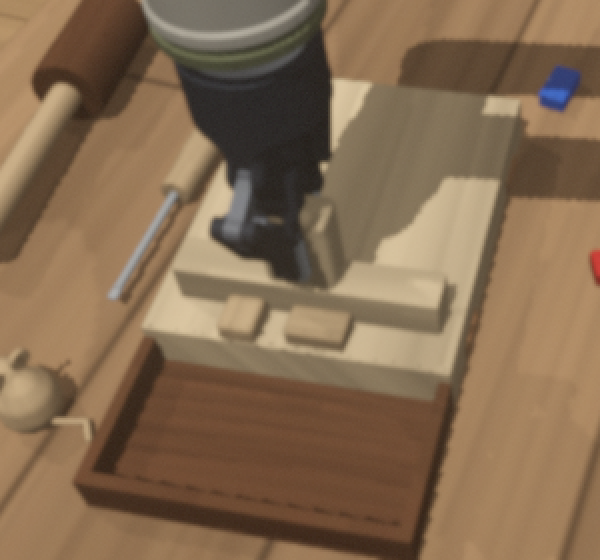

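```bash
python3 -m pendant '[[[-0.3,0,0,0],[-0.3,0,0,0],[-0.3,0,0,0],[-0.3,0,0,0],[-0.3,0,0,0],[-0.3,0,0,0],[-0.3,0,0,0],[0,0,0,0],[0,0,0,0],[0,0,0,0]]]';  python3 -c "
from h import *
cv2.imwrite('pics/side5.png',snapshot('side')[200:480,60:360,::-1].repeat(2,0).repeat(2,1))"
```

```text
time: 12.9
tool_pos: [578.7, 151.1, 86.0]
tcp_rot: [179.5, 0.6, -82.4]
ft_force: [0.1, -2.7, 2.3]
finger_gap: 25.6
```

View pics/side5.png

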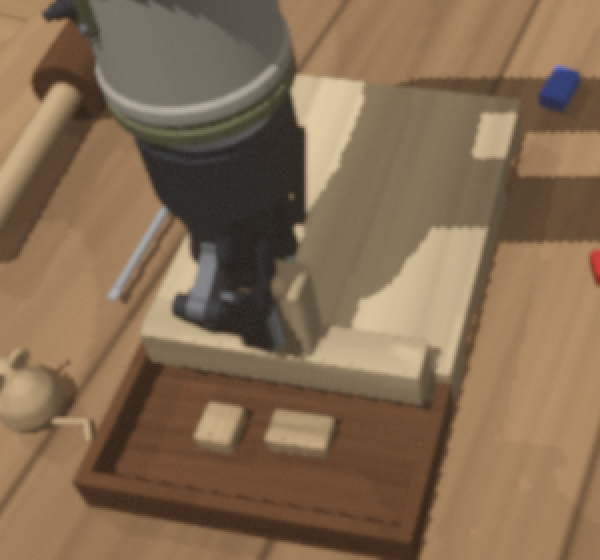

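Both chips lie flat in the trough, at crop px (220,427) and (300,432). I'll lift the scraper and carry it back.

```bash
python3 -m pendant '[[[0,0,-0.2,0],[0,0,-0.4,0],[0,0,-0.5,0],[0,0,-0.5,0],[0,0,-0.5,0],[0,0,-0.5,0],[0.2,0.05,-0.3,0],[0.5,0.13,-0.1,0],[0.9,0.26,0,0],[0.9,0.26,0,0]]]'
python3 -m pendant '[[[0.92,0.26,0,0],[0.92,0.26,0,0],[0.92,0.26,0,0],[0.92,0.26,0,0],[0.92,0.26,0,0],[0.92,0.26,0,0],[0.92,0.26,0,0],[0.92,0.26,0,0],[0.92,0.26,0,0],[0.92,0.26,0,0]]]'
```

```text
time: 13.78
tool_pos: [571.8, 99.4, 152.8]
tcp_rot: [179.6, 0.7, -82.3]
ft_force: [0.7, -0.6, -0.9]
finger_gap: 25.6
time: 14.62
tool_pos: [539.9, -106.6, 152.7]
tcp_rot: [179.7, 0.6, -82.3]
ft_force: [-0.1, -0.5, -1.9]
finger_gap: 25.2
```

```bash
python3 -m pendant '[[[0.95,0.26,0,0],[0.95,0.26,0,0],[0.95,0.26,0,0],[0.95,0.26,0,0],[0.95,0.26,0,0],[0.95,0.26,0,0],[0.95,0.26,0,0],[0.95,0.26,0,0],[0.95,0.26,0,0],[0.95,0.26,0,0]]]'
python3 -m pendant '[[[0.5,0.1,0,0.4],[0.2,0,0,1],[0,0,0,1],[0,0,0,1],[0,0,0,1],[0,0,0,1],[0,0,0,1],[0,0,0,1],[0,0,0,0.4],[0,0,0,0]]]'
```

```text
time: 15.45
tool_pos: [504.3, -318.7, 152.2]
tcp_rot: [179.6, 0.5, -82.6]
ft_force: [-0.4, -0.2, -1.5]
finger_gap: 25.3
time: 16.28
tool_pos: [497.4, -340.8, 151.8]
tcp_rot: [179.2, 0.1, -121.5]
ft_force: [-0.2, -1.4, -1.9]
finger_gap: 25.6
```

```bash
python3 -m pendant '[[[-0.1,-0.25,0.3,0],[-0.1,-0.25,0.6,0],[0,0,0.7,0],[0,0,0.7,0],[0,0,0.7,0],[0,0,0.7,0],[0,0,0.6,0],[0,0,0.3,0],[0,0,0.2,0],[0,0,0.05,0]]]'
```

```text
time: 17.12
tool_pos: [509.8, -341.7, 45.3]
tcp_rot: [179.2, 0.1, -121.2]
ft_force: [-7.6, 6.3, 25.2]
finger_gap: 25.5
```

```bash
python3 -m pendant '[[[0,0,-0.02,0],[0,0,0,0],[0,0,0,0],[0,0,0,0],[0,0,0,0],[0,0,0,0],[0,0,0,0],[0,0,0,0],[0,0,0,0],[0,0,0,0]]]'; python3 -c "
from h import *
cv2.imwrite('pics/side6.png',snapshot('side')[60:260,240:500,::-1].repeat(2,0).repeat(2,1))"
```

```text
time: 17.95
tool_pos: [511.2, -342.6, 47.0]
tcp_rot: [179.4, 0.1, -121.1]
ft_force: [1.0, 0.6, -0.6]
finger_gap: 25.5
```

View pics/side6.png

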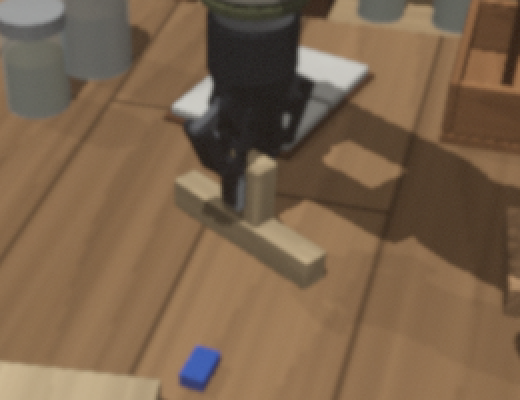

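The scraper stands on its spot with almost no load on the wrist. I'll release it and retreat.

```bash
python3 -m pendant '[[[0,0,0,0],[0,0,0,0],[0,0,0,0],[0,0,0,0],[0,0,0,0],[0,0,0,0],[0,0,0,0],[0,0,0,0],[0,0,0,0],[0,0,0,0]]]' 1 
python3 -m pendant '[[[0,0,-0.2,0],[0,0,-0.4,0],[0,0,-0.6,0],[0,0,-0.8,0],[0,0,-0.8,0],[0,0,-0.8,0],[0,0,-0.8,0],[0,0,-0.8,0],[0,0,-0.4,0],[0,0,0,0]]]'
python3 - <<'E'
from h import *
s=sense()
w=snapshot('wrist');si=snapshot('side')
cv2.imwrite('pics/w7.png',w[:,:,::-1]);cv2.imwrite('pics/side7.png',si[:,:,::-1]);cv2.imwrite('pics/top7.png',snapshot('top')[:,:,::-1])
E
```

```text
time: 18.83
tool_pos: [512.2, -343.4, 48.6]
tcp_rot: [179.6, 0.1, -121.1]
ft_force: [-0.5, 0.6, -0.6]
finger_gap: 85.4
time: 19.67
tool_pos: [513.3, -344.4, 174.4]
tcp_rot: [179.8, 0.1, -121.1]
ft_force: [0.6, -1.0, -0.4]
finger_gap: 85.4
```

View pics/side7.png

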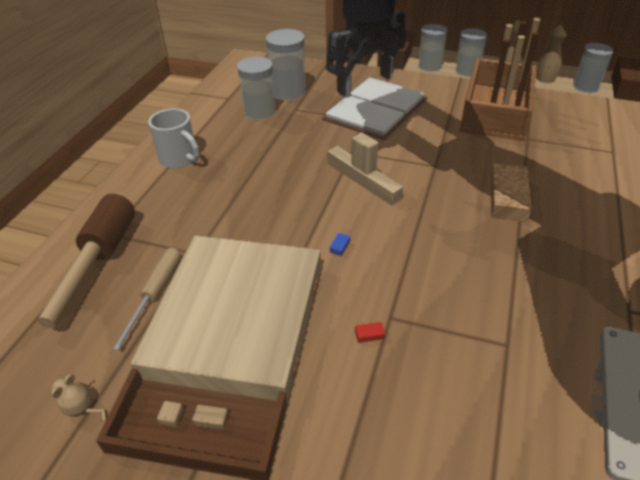

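View pics/top7.png

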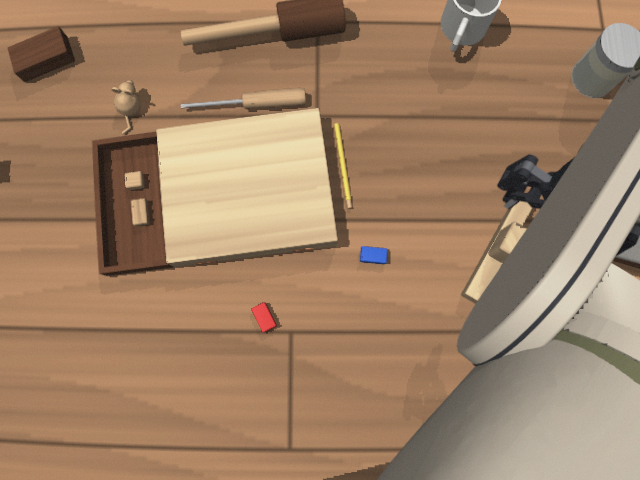

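The top view shows the chips flat in the trough at px (134,181) and (139,212). The side view shows the scraper upright on the bench at (365,165), with the gripper well clear of it. Nothing else has moved.

```bash
python3 -m pendant '[[[0,0,0,0],[0,0,0,0],[0,0,0,0],[0,0,0,0],[0,0,0,0],[0,0,0,0],[0,0,0,0],[0,0,0,0],[0,0,0,0],[0,0,0,0]]]'; python3 -c "
from bench import *
print(hand_in())"
```

```text
time: 20.65
tool_pos: [509.1, -341.1, 163.5]
tcp_rot: [178.9, 0.2, -121.1]
ft_force: [0.6, -0.3, -0.5]
finger_gap: 85.2
the job is handed in; nothing more can be done
None
```

I gripped the scraper by its upright grip, set it on the board behind both chips and pushed them off the end into the trough in one stroke. I then stood it back on its original spot on the bench, let go and backed off. I handed the job in at about 20.7 s, and no verdict was reported.

**Last checks:**
- **Chips:** both lie flat in the trough in the side and top views.
- **Scraper:** it stands upright on the bench in the side view.
- **Gripper:** it was open and above the scraper, with no meaningful force on the wrist.

**Off plan:**
- Setting the scraper down briefly read about 25 N vertically, within the limits.
- After the last pictures the arm drifted about 11 mm lower during a hold; by its height it stayed clear, with the fingertips about 70 mm above the grip.

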